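# Air the cork trivet on the upturned bowl

## Robot

A 6-joint arm with a two-finger parallel gripper is mounted at the origin on the work surface. World frame = base frame: x ahead of the robot, y to its left, z up, the work surface at z = 0. Lengths are in m, angles in rad, forces in N, time in s.
With the tool pointing down it reaches from about 0.25 to 0.725 m from the base axis. Payload 4 kg.
Tool frame: the origin (TCP) lies midway between the tips of the shut fingers; the grasp point (between the pads) lies 19 mm behind it; x points along the fingers, y is the direction in which the jaws open and shut, and the axes are right-handed (so a half turn about x gives the same grasp; the last joint's range is limited). The gripper opens to 85 mm and grips with 20 to 120 N. Pads are 22 mm wide; open, the fingers measure 114 mm over their backs; the gripper's body (76 mm by 85 mm) begins 54 mm behind the grasp point. The pads swing forward as they close: fully open they stand 13 mm farther back than shut.
Start: joints at [-1.255, 0.241, 0.005, 1.335, 0, 1.571], TCP at [0.155, -0.475, 0.231] pointing down, gripper open.
Joint ranges: [-2.72, 2.72], [-1.05, 1.87], [-1.09, 1.28], [-1.99, 2.15], [-1.42, 1.44], [-3.14, 3.14]. Speed limits (rad/s): [2.79, 2.79, 3.14, 3.14, 3.14, 3.14].

## Interface

Orientations are given as a unit quaternion [x, y, z, w].
In Python, from workcell import * gives the robot as it stands.
- The arm moves only by the tool play_rows, never from a script. Its argument "plan" is a list of rows, each a list of 7 numbers: the shift along the tool's x, y, z in mm, then the turn, a rotation vector about the tool's x, y, z in rad, then the closure, from -1 (fully open) to 1 (shut). In form: [[x, y, z, rx, ry, rz, grip], ...]. A call has 1 to 20 rows; each row shifts and turns the commanded pose from where the row before left it, along the tool's axes as they then stand; what a row does not reach is not made up. A row lasts 1/12 s, in which the tool goes at most 41.7 mm and 7.16 degrees, less where a joint would pass 70% of its speed; a pose out of reach is approached as far as the arm can. A call with a gripper value outside its range is refused whole. The fingers move at their own pace and stop on an object; the grip force is fixed at half the most. Time passes only in rows, so rows that do not move let the fingers close. It gives the time, the measured TCP pose, the force and the opening at its end, in the units of the state.
- get_obs(): the state, without advancing time (a new reading comes with each control period).
- camera(name): name is "scene" or "top"; returns a dict with "frame" (420x560x3 uint8, red, green, blue), "depth" (420x560 float32, m along the optical axis (not along the pixel's ray), 0 where there is no reading), "fx", "fy", "cx", "cy" (pixels), "distortion" ([k1, k2, p1, p2, k3] as OpenCV has them; the pictures are not rectified), "camera_from_world" (4x4, takes a point from world to camera coordinates). Camera axes: x right, y up, looking along -z (the intrinsics and any distortion apply to the point x, -y, -z); pixel columns grow to the right and rows downward; lengths in m; the calibration is good to about 2 mm. A picture is of the moment at which its call begins.
- job_done(): hands the job in, once; it reports no verdict.
Trained networks look in a picture, given as the dict that the camera call returned (one of the last four; its "shot" number tells which), for a name from the list of things; names that differ only in an ending like _2 or _b are one class to them, and where a whole thing is asked for, a point or a joint stands for the part that bears it (a point fixed in the world has none). Each returns a list of dicts, best first, with "confidence" (0 to 1); they miss things now and then, are a little off and sometimes report something else, mostly with a low value. They report only what shows in the picture. A call takes as long as a camera call.
- search_frame(thing, picture): "centre" ([x, y, z] in m, in world coordinates, good to about 4 mm: the middle of the surface that is visible of it).
- pinpoint(thing, picture): "centre" ([x, y, z] in m, in world coordinates, good to about 4 mm: a listed point, or the origin of a listed thing).
The state is a dict: "clock": time; "joint_pos": joint angles; "joint_vel": joint speeds; "tau": joint torques, N m; "eef_pos": TCP position; "tool_rot": TCP orientation; "ft_force": force on the tool from outside, world axes, zero at the start; "ft_torque": the same for the moment, N m; "grip_width": finger opening in m.
Only numpy, scipy, OpenCV 4.12 (cv2) and the standard library are available. Lean on these libraries where they do the work, as an engineer would, in place of code of your own. Each camera call takes 0.05 s, during which the arm holds its last target. There are 200 camera calls.

## Task

The oblong cork trivet needs air on both sides to dry: pick it up and set it flat on the round bottom of the upturned blue bowl, so that it balances there by its middle, roughly level, and stays at rest clear of everything else. Set it down rather than drop it, leave the bowl standing where it is, and do not shift or tip over the other things on the cart.

Things in the scene. Friction and masses are not known exactly. Their poses are not given: they have to be found in the camera images.
- trivet: Oblong cork trivet with rounded ends, lying flat on the cart top: 150 long (its x) x 56 wide (its y) x 14 thick (z), about 45 g, rows of dark dots on its upper face. Origin at the centre of its underside, z up. Straight parallel long sides over the middle 94 mm; it can be gripped across its 56 mm width.
- bowl: Deep blue enamelled bowl standing upside down on the cart top, loose, about 450 g: 140 diameter at the rim on the cart, 121 high. Its upper part is a smooth dome, a sphere of 60 mm radius centred 61 mm above the cart, with no flat spot. Origin at the centre of the rim circle, on the cart top, z up.
- bowl_top (a point): The highest point of the upturned bowl's dome, 121 mm above the cart top.
- cups: Nested trio of red plastic measuring cups, upright: 84 diameter, 69 high, flat handles reaching to 115 mm along its x. Origin at the centre of the underside. Bystander.
- sifter: Steel flour sifter, upright: 104 diameter, 100 high, squeeze-lever handle reaching to 128 mm along its x. Origin at the centre of the underside. Bystander.
- jar: Glass jar with orange seal and wire bail, upright: 100 diameter, 134 high. Origin at the centre of the underside. Bystander.
- tin: Yellow spice tin with steel cap, upright: 56 diameter, 58 high. Origin at the centre of the underside. Bystander.
- saltpot: Small white salt bowl, upright: 80 diameter, 50 high. Origin at the centre of the underside. Bystander.
- spoon: Wooden spoon lying on the cart top along its x, under 300 long, under 50 high. Bystander.

How it is judged:
By the outcome, as a careful person would: the job done as asked, in the order asked, and still so for the second after the job is handed in, with the robot touching nothing.
It also fails if it takes over 48 s, if anything falls off the work surface, if the arm or the gripper's body presses on something with over 40 N, if the wrist force passes 120 N, or if a joint passes its speed limit or range.

## Working session

There is one attempt and no reset: what is moved stays moved. The work goes in short steps, Python scripts to look and compute and a tool call to move; the robot and the scene stay as the last step left them, time stands still between calls to the robot, and variables do not carry over. Pictures are saved under pics/ and viewed, about 8 in all and at most 12, crops included, and the job is handed in when it is done.

Besides the shell and the picture viewer there is one more tool, called after "Call:" as a command line: name --pt "numbers of a row" for each row, then --argument value for the rest. play_rows: Moves the arm, as the interface text tells. Its arguments: {"type":"object","properties":{"plan":{"type":"array","items":{"type":"array","items":{"type":"number"}}}},"required":["plan"]}

```bash
mkdir -p pics
cat > h.py <<'E'
from workcell import *
import numpy as np, cv2
from scipy.spatial.transform import Rotation as R
def cloud(c):
    h,w=c["depth"].shape
    K=np.array([[c["fx"],0,c["cx"]],[0,c["fy"],c["cy"]],[0,0,1.]])
    uv=np.stack(np.meshgrid(np.arange(w),np.arange(h)),-1).reshape(-1,1,2).astype(np.float64)
    n=cv2.undistortPoints(uv,K,np.array(c["distortion"],float)).reshape(-1,2)
    d=c["depth"].reshape(-1)
    p=np.stack([n[:,0]*d,-n[:,1]*d,-d],1)
    T=np.linalg.inv(np.array(c["camera_from_world"]))
    return (p@T[:3,:3].T+T[:3,3]).reshape(h,w,3)
def save(c,f): cv2.imwrite("pics/"+f,c["frame"][:,:,::-1])
E
python3 - <<'E'
from h import *
o=get_obs(); print({k:np.round(o[k],3) for k in("clock","eef_pos","tool_rot","grip_width")})
for n in("top","scene"):
    c=camera(n); save(c,n+"0.png")
    for t in("trivet","bowl","bowl_top","cups","sifter","jar","tin","saltpot","spoon"):
        print(n,t,[(np.round(d["centre"],3).tolist(),round(d["confidence"],2)) for d in pinpoint(t,c)[:2]])
E
```

```text
{'clock': np.float64(0.0), 'eef_pos': array([ 0.155, -0.475,  0.23 ]), 'tool_rot': array([-0.698, -0.112,  0.698, -0.11 ]), 'grip_width': np.float64(0.085)}
top trivet [([0.476, -0.165, -0.002], 0.72)]
top bowl [([0.502, 0.252, 0.005], 0.92), ([0.53, 0.478, 0.005], 0.65)]
top bowl_top [([0.5, 0.247, 0.122], 0.93)]
top cups [([0.727, -0.284, -0.0], 0.71)]
top sifter [([0.734, 0.289, -0.001], 0.91)]
top jar [([0.715, -0.015, 0.001], 0.83)]
top tin [([0.398, -0.001, 0.0], 0.79)]
top saltpot [([0.527, 0.477, 0.002], 0.58)]
top spoon [([0.49, -0.492, -0.003], 0.89), ([0.714, -0.016, -0.002], 0.57)]
scene trivet [([0.472, -0.167, 0.002], 0.79)]
scene bowl [([0.5, 0.252, 0.004], 0.95)]
scene bowl_top [([0.501, 0.251, 0.122], 0.66)]
scene cups []
scene sifter [([0.734, 0.284, 0.002], 0.93)]
scene jar [([0.716, -0.014, -0.003], 0.74)]
scene tin [([0.399, 0.002, 0.001], 0.62), ([0.716, -0.014, -0.001], 0.41)]
scene saltpot [([0.527, 0.481, 0.0], 0.9), ([0.733, -0.28, -0.001], 0.32)]
scene spoon [([0.488, -0.49, 0.0], 0.69)]
```

Run:
```python
from h import *
from scipy.optimize import least_squares
for n in("top","scene"):
    c=camera(n); P=cloud(c); 
    q=P.reshape(-1,3); m=c["depth"].reshape(-1)>0; z=q[:,2]
    near=lambda x,y,r:m&(np.hypot(q[:,0]-x,q[:,1]-y)<r)
    b=q[near(.501,.25,.055)&(z>.075)]
    s=least_squares(lambda p:np.linalg.norm(b-p,axis=1)-.06,[.5,.25,.061],loss="soft_l1",f_scale=.002)
    t=q[near(.474,-.166,.1)&(z>.008)&(z<.022)]
    print(n,"sphere",np.round(s.x,4),len(b),"ztop",np.percentile(b[:,2],99))
    fl=q[near(.474,-.166,.13)&(z<.007)]
    r=cv2.minAreaRect((t[:,:2]*1000).astype(np.float32)); print("trivet",r,len(t),np.median(t[:,2]),"floor",np.median(fl[:,2]))
    u=t[:,:2]-t[:,:2].mean(0); w,v=np.linalg.eigh(u.T@u); print(v[:,1],np.degrees(np.arctan2(v[1,1],v[0,1])),t[:,:2].mean(0))
o=get_obs();print(o["clock"]);print(R.from_quat(o["tool_rot"]).as_matrix().round(3))
```

```text
top sphere [0.5019 0.2495 0.0604] 972 ztop 0.12204412810800835
trivet ((474.04388427734375, -166.64376831054688), (110.53933715820312, 130.15692138671875), 59.354976654052734) 698 0.013857385760983054 floor -0.00031922413355522927
[-0.39391139  0.91914842] 113.19809778073687 [ 0.47461879 -0.1667025 ]
scene sphere [0.5026 0.2514 0.0594] 614 ztop 0.12014270341329897
trivet ((476.1962890625, -166.1240234375), (61.584144592285156, 153.1767578125), 21.999164581298828) 665 0.01249366537981933 floor -0.0013443922365964367
[-0.39753319  0.9175878 ] 113.4240563978892 [ 0.47931562 -0.16897289]
1.1
[[-0.     0.311 -0.951]
 [ 0.    -0.951 -0.311]
 [-1.    -0.     0.   ]]
```

View pics/top0.png

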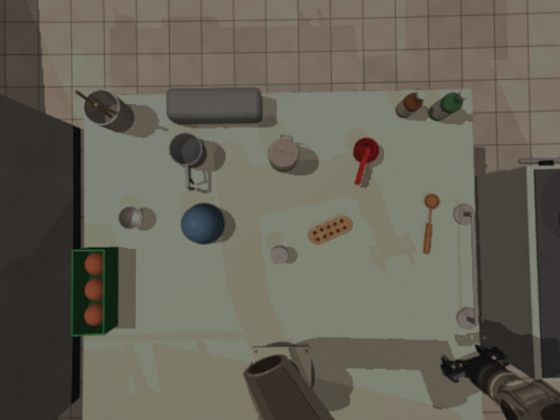

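View pics/scene0.png

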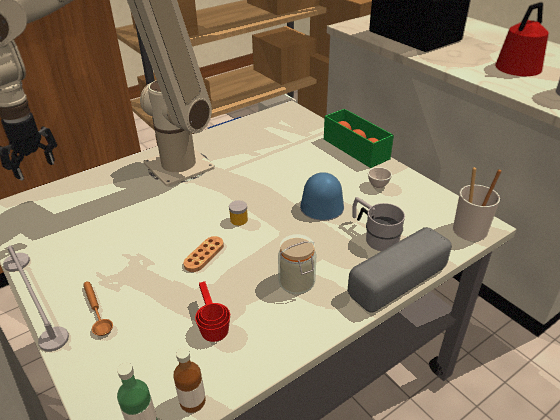

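The top picture shows the trivet at (330,230), the bowl at (203,223) and the tin at (279,255). The scene picture agrees, and the way from trivet to bowl is free. The trivet's long axis is at about 113°, centred at (0.475, -0.166). The dome centre is at (0.502, 0.2505).

Call:
play_rows --pt "0 -16.2 -33.4 0 0 0 -1" --pt "0 -16.2 -33.4 0 0 0 -1" --pt "0 -16.2 -33.4 0 0 0 -1" --pt "0 -16.2 -33.4 0 0 0 -1" --pt "0 -16.2 -33.4 0 0 0 -1" --pt "0 -16.2 -33.4 0 0 0 -1" --pt "0 -16.2 -33.4 0 0 0 -1" --pt "0 -16.2 -33.4 0 0 0 -1" --pt "0 -16.2 -33.4 0 0 0 -1" --pt "0 -16.2 -33.4 0 0 0 -1" --pt "0 -16.2 -33.4 0 0 0 -1" --pt "0 -16.2 -33.4 0 0 0 -1" --pt "0 0 0 0 0 0 -1"

```text
clock: 2.18
eef_pos: [0.48, -0.1618, 0.2311]
tool_rot: [0.699, 0.114, -0.697, 0.113]
ft_force: [-0.8, -1.3, 0.3]
grip_width: 0.0855
```

Call:
play_rows --pt "0 0 0 -0.1187 0 0 -1" --pt "0 0 0 -0.1187 0 0 -1" --pt "0 0 0 -0.1187 0 0 -1" --pt "0 0 0 -0.1187 0 0 -1" --pt "0 0 0 -0.1187 0 0 -1" --pt "0 0 0 -0.1187 0 0 -1" --pt "0 0 0 -0.1187 0 0 -1" --pt "0 0 0 -0.1187 0 0 -1" --pt "0 0 0 -0.1187 0 0 -1" --pt "0 0 0 -0.1187 0 0 -1" --pt "0 0 0 -0.1187 0 0 -1" --pt "0 0 0 -0.1187 0 0 -1" --pt "0 0 0 -0.1187 0 0 -1" --pt "0 0 0 -0.1187 0 0 -1" --pt "0 0 0 0 0 0 -1" --pt "0 0 0 0 0 0 -1"

```text
clock: 3.52
eef_pos: [0.4757, -0.1662, 0.2313]
tool_rot: [0.39, 0.59, -0.39, 0.59]
ft_force: [-0.5, -0.4, -0.9]
grip_width: 0.0855
```

```bash
cat >> h.py <<'E'
def ray(c,uv,z):
    K=np.array([[c["fx"],0,c["cx"]],[0,c["fy"],c["cy"]],[0,0,1.]])
    n=cv2.undistortPoints(np.float64(uv).reshape(-1,1,2),K,np.array(c["distortion"],float)).reshape(-1,2)
    T=np.linalg.inv(np.array(c["camera_from_world"]))
    d=np.c_[n[:,0],-n[:,1],-np.ones(len(n))]@T[:3,:3].T
    return T[:3,3]+d*((z-T[2,3])/d[:,2])[:,None]
def orange(c,x,y,r,zlo,zhi,z):
    """cork-coloured outline near (x,y), projected on the plane z -> minAreaRect in mm"""
    P=cloud(c); h=cv2.cvtColor(c["frame"],cv2.COLOR_RGB2HSV)
    m=(h[...,0]<20)&(h[...,1]>90)&(np.hypot(P[...,0]-x,P[...,1]-y)<r)&(P[...,2]>zlo)&(P[...,2]<zhi)
    m=cv2.morphologyEx(m.astype(np.uint8),cv2.MORPH_CLOSE,np.ones((5,5)))
    v,u=np.nonzero(m); q=ray(c,np.c_[u,v],z)[:,:2]*1000
    return cv2.minAreaRect(q.astype(np.float32)),q.mean(0),len(q)
E
python3 - <<'E'
from h import *
for n in("scene","top"):
    c=camera(n); print(n,orange(c,.475,-.166,.1,-.005,.03,.010))
    if n=="scene": save(c,"scene1.png")
M=R.from_quat(get_obs()["tool_rot"]).as_matrix();print(M.round(3),np.degrees(np.arctan2(M[1,1],M[0,1])))
E
```

```text
scene (((479.744140625, -167.75701904296875), (67.1693115234375, 158.07081604003906), 22.51099967956543), array([ 480.66089232, -170.17382732]), 788)
top (((474.510498046875, -163.9407196044922), (55.88739776611328, 141.60279846191406), 23.921857833862305), array([ 466.33054491, -141.36539398]), 410)
[[-0.     0.919  0.393]
 [-0.     0.393 -0.919]
 [-1.    -0.     0.   ]] 23.164048156074486
```

View pics/scene1.png

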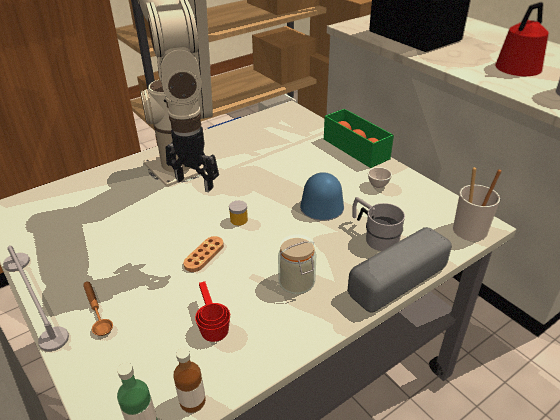

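The scene picture shows the open gripper over the trivet at (204,253), with nothing else near the fingers. I'll go down and grip.

Call:
play_rows --pt "30 0 0 0 0 0 -1" --pt "35 0 0 0 0 0 -1" --pt "35 0 0 0 0 0 -1" --pt "35 0 0 0 0 0 -1" --pt "35 0 0 0 0 0 -1" --pt "25 0 0 0 0 0 -1" --pt "10 0 0 0 0 0 -1" --pt "10 0 0 0 0 0 -1" --pt "8 0 0 0 0 0 -1" --pt "6 0 0 0 0 0 -1" --pt "2 0 0 0 0 0 -1" --pt "0 0 0 0 0 0 -1" --pt "0 0 0 0 0 0 -1"

```text
clock: 4.7
eef_pos: [0.4767, -0.1663, 0.0012]
tool_rot: [0.389, 0.59, -0.389, 0.591]
ft_force: [0.2, 0.2, -0.3]
grip_width: 0.0854
```

Call:
play_rows --pt "0 0 0 0 0 0 -0.6" --pt "0 0 0 0 0 0 -0.5" --pt "0 0 0 0 0 0 -0.4" --pt "0 0 0 0 0 0 -0.3" --pt "0 0 0 0 0 0 -0.2" --pt "0 0 0 0 0 0 0" --pt "0 0 0 0 0 0 0" --pt "0 0 0 0 0 0 0"

```text
clock: 5.37
eef_pos: [0.4761, -0.1662, 0.0012]
tool_rot: [0.389, 0.59, -0.389, 0.591]
ft_force: [-2.0, 0.4, 6.6]
grip_width: 0.0542
```

Call:
play_rows --pt "0 0 0 0 0 0 0.3" --pt "0 0 0 0 0 0 0.3" --pt "-5 0 0 0 0 0 0.3" --pt "-10 0 0 0 0 0 0.3" --pt "-20 0 0 0 0 0 0.3" --pt "-30 0 0 0 0 0 0.3" --pt "-30 0 0 0 0 0 0.3" --pt "-30 0 0 0 0 0 0.3" --pt "-30 0 0 0 0 0 0.3" --pt "-30 0 0 0 0 0 0.3" --pt "-15 0 0 0 0 0 0.3" --pt "0 0 0 0 0 0 0.3" --pt "0 0 0 0 0 0 0.3"

```text
clock: 6.45
eef_pos: [0.4765, -0.1662, 0.2016]
tool_rot: [0.389, 0.59, -0.388, 0.592]
ft_force: [0.0, -1.2, -1.6]
grip_width: 0.054
```

Run:
```python
from h import *
c=camera("scene"); save(c,"scene2.png"); o=get_obs(); print(o["eef_pos"],o["grip_width"],o["ft_force"])
h=cv2.cvtColor(c["frame"],cv2.COLOR_RGB2HSV);P=cloud(c)
m=(h[...,0]<20)&(h[...,1]>90)&(np.hypot(P[...,0]-.476,P[...,1]+.166)<.12)&(P[...,2]>.1)
q=P[m]; print(len(q),np.percentile(q[:,2],[5,25,50,75,95]))
L=(q-[.476,-.166,0])@np.array([-.393,.919,0]); print("long extent",np.percentile(L,[1,99]))
# plane fit of tilt along long axis
top=q; A=np.c_[L,np.ones(len(L))]; print(np.linalg.lstsq(A,q[:,2],rcond=None)[0])
cv2.imwrite("pics/crop2.png",cv2.resize(c["frame"][100:300,100:340,::-1],None,fx=3,fy=3,interpolation=2))
```

```text
[ 0.47555892 -0.16585943  0.20015055] 0.054285146358291625 [ 0.46545288 -0.09429626 -0.57988361]
1382 [0.20559483 0.2126465  0.39226189 0.49332573 0.52582711]
long extent [-0.07399414  0.05270545]
[-0.40545382  0.34191408]
```

View pics/crop2.png

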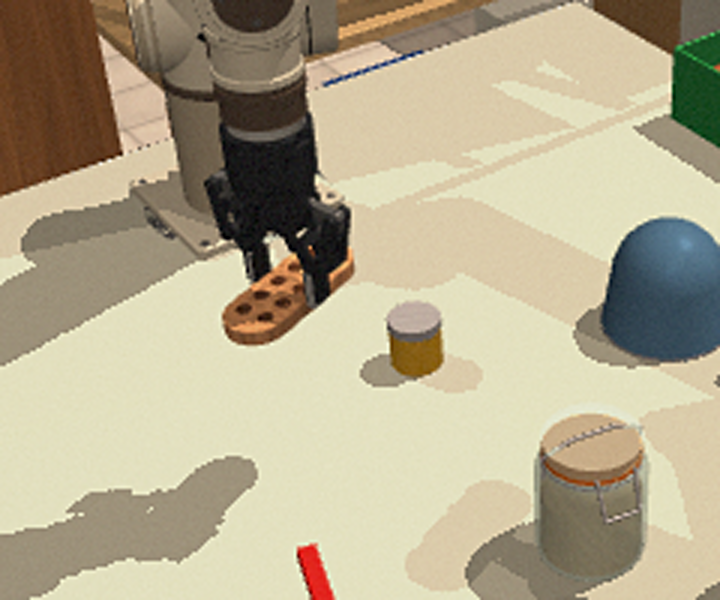

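The trivet is held level in the crop, its ends at (225,330) and (353,265), with the fingers near its middle. I'll measure the grip offset along its length.

```bash
cat >> h.py <<'E'
def held(c,e,lo,hi,ax=np.array([-.393,.919])):
    h=cv2.cvtColor(c["frame"],cv2.COLOR_RGB2HSV);P=cloud(c)
    m=(h[...,0]<22)&(h[...,1]>70)&(np.hypot(P[...,0]-e[0],P[...,1]-e[1])<.1)&(P[...,2]>lo)&(P[...,2]<hi)
    q=P[m]; L=(q[:,:2]-e[:2])@ax; W=(q[:,:2]-e[:2])@np.array([ax[1],-ax[0]])
    return dict(n=len(q),L=np.percentile(L,[0,1,99,100]).round(4),W=np.percentile(W,[1,99]).round(4),z=np.percentile(q[:,2],[2,50,95]).round(4),zneg=np.percentile(q[L<-.03,2],[5,50,95]).round(4),zpos=np.percentile(q[L>.03,2],[5,50,95]).round(4) if (L>.03).any() else None)
E
python3 - <<'E'
from h import *
e=get_obs()["eef_pos"]
for n in("scene","top"):
    c=camera(n); print(n,held(c,e,.18,.24))
    print([(np.round(d["centre"],3).tolist(),round(d["confidence"],2)) for d in pinpoint("trivet",c)[:2]])
E
```

```text
scene {'n': 629, 'L': array([-0.0761, -0.0743,  0.06  ,  0.0741]), 'W': array([-0.0266,  0.0331]), 'z': array([0.1985, 0.2109, 0.2145]), 'zneg': array([0.1998, 0.2106, 0.2142]), 'zpos': array([0.1997, 0.2099, 0.2142])}
[([0.473, -0.166, 0.201], 0.88)]Traceback (most recent call last):
  File "<stdin>", line 4, in <module>
  File "h.py", line 31, in held
    return dict(n=len(q),L=np.percentile(L,[0,1,99,100]).round(4),W=np.percentile(W,[1,99]).round(4),z=np.percentile(q[:,2],[2,50,95]).round(4),zneg=np.percentile(q[L<-.03,2],[5,50,95]).round(4),zpos=np.percentile(q[L>.03,2],[5,50,95]).round(4) if (L>.03).any() else None)
                                                                                                                                                     ~~~~~~~~~~~~~^^^^^^^^^^^^^^^^^^^^^^^
    return _quantile_unchecked(
        a, q, axis, out, overwrite_input, method, keepdims, weights)
    return _ureduce(a,
                    func=_quantile_ureduce_func,
    ...<5 lines>...
                    overwrite_input=overwrite_input,
                    method=method)
    r = func(a, **kwargs)
    result = _quantile(arr,
                       quantiles=q,
    ...<2 lines>...
                       out=out,
                       weights=wgt)
    slices_having_nans = np.isnan(arr[-1, ...])
                                  ~~~^^^^^^^^^
IndexError: index -1 is out of bounds for axis 0 with size 0
```

The trivet is centred on the fingers to about 1 mm, level, with its underside level with the TCP. I'll carry it over the bowl.

Call:
play_rows --pt "0 7.8 -15.6 0 0 0 0.3" --pt "0 15.7 -31.1 0 0 0 0.3" --pt "0 15.7 -31.1 0 0 0 0.3" --pt "0 15.7 -31.1 0 0 0 0.3" --pt "0 15.7 -31.1 0 0 0 0.3" --pt "0 15.7 -31.1 0 0 0 0.3" --pt "0 15.7 -31.1 0 0 0 0.3" --pt "0 15.7 -31.1 0 0 0 0.3" --pt "0 15.7 -31.1 0 0 0 0.3" --pt "0 15.7 -31.1 0 0 0 0.3" --pt "0 15.7 -31.1 0 0 0 0.3" --pt "0 15.7 -31.1 0 0 0 0.3" --pt "0 7.8 -15.6 0 0 0 0.3" --pt "0 0 0 0 0 0 0.3" --pt "0 0 0 0 0 0 0.3" --pt "0 0 0 0 0 0 0.3"

```text
clock: 7.98
eef_pos: [0.5004, 0.2505, 0.1991]
tool_rot: [0.388, 0.591, -0.39, 0.59]
ft_force: [-0.6, -0.4, 0.3]
grip_width: 0.054
```

Run:
```python
from h import *
from scipy.optimize import least_squares
o=get_obs(); e=o["eef_pos"]; print(e,o["ft_force"],o["grip_width"],o["clock"])
c=camera("scene"); print(held(c,e,.18,.24))
for n in("bowl","bowl_top","trivet"): print(n,[(np.round(d["centre"],4).tolist(),round(d["confidence"],2)) for d in pinpoint(n,c)[:1]])
P=cloud(c).reshape(-1,3); hs=cv2.cvtColor(c["frame"],cv2.COLOR_RGB2HSV).reshape(-1,3)
b=P[(np.hypot(P[:,0]-.502,P[:,1]-.25)<.065)&(P[:,2]>.07)&(P[:,2]<.13)&(hs[:,0]>90)&(hs[:,0]<130)&(hs[:,1]>60)]
s=least_squares(lambda p:np.linalg.norm(b-p,axis=1)-.06,[.5,.25,.061],loss="soft_l1",f_scale=.002);print(s.x.round(4),len(b))
```

```text
[0.50044364 0.25052229 0.19912657] [-0.60533832 -0.38632879  0.28483551] 0.05401903762444349 7.9833
{'n': 482, 'L': array([-0.0819, -0.0769,  0.0595,  0.0666]), 'W': array([-0.0269,  0.031 ]), 'z': array([0.1973, 0.2099, 0.2134]), 'zneg': array([0.1982, 0.2092, 0.2129]), 'zpos': array([0.2023, 0.21  , 0.2127])}
bowl [([0.5016, 0.252, -0.0013], 0.66)]
bowl_top [([0.5013, 0.2517, 0.0022], 0.74)]
trivet []
[0.5034 0.2507 0.0593] 783
```

Run:
```python
from h import *
o=get_obs(); e=o["eef_pos"]; ims=[]
for n in("scene","top"):
    c=camera(n); P=cloud(c); h=cv2.cvtColor(c["frame"],cv2.COLOR_RGB2HSV)
    m=(h[...,0]<22)&(h[...,1]>70)&(np.hypot(P[...,0]-e[0],P[...,1]-e[1])<.1)&(P[...,2]>.18)&(P[...,2]<.235)
    v,u=np.nonzero(m); print(n,len(u))
    if len(u):
        q=ray(c,np.c_[u,v],.21)[:,:2]-e[:2]; L=q@np.array([-.393,.919]); print(np.percentile(L,[0,1,2,98,99,100]).round(4))
    v0,u0=(130,250) if n=="scene" else (140,120)
    x=c["frame"][v0:v0+130,u0:u0+150,::-1].copy(); y=x.copy(); y[m[v0:v0+130,u0:u0+150]]=(0,255,0)
    ims.append(np.hstack([x,y]))
cv2.imwrite("pics/c3.png",cv2.resize(np.vstack(ims),None,fx=2.3,fy=2.3,interpolation=2))
```

```text
scene 479
[-0.0905 -0.0878 -0.0855  0.0562  0.0608  0.0674]
top 440
[-0.0756 -0.0735 -0.0723 -0.0082 -0.0067 -0.0043]
```

View pics/c3.png

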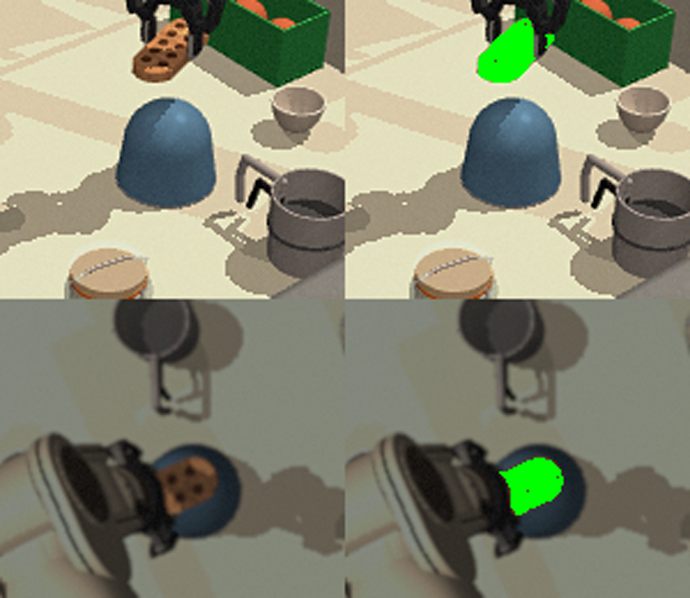

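The top picture shows one end at -75.6 mm along the axis, so the grip is centred to about 0.5 mm. I'll shift slightly and go down close to the dome.

Call:
play_rows --pt "8 1.4 0 0 0 0 0.3" --pt "16 0 0 0 0 0 0.3" --pt "18 0 0 0 0 0 0.3" --pt "15 0 0 0 0 0 0.3" --pt "8 0 0 0 0 0 0.3" --pt "4 0 0 0 0 0 0.3" --pt "2 0 0 0 0 0 0.3" --pt "0 0 0 0 0 0 0.3" --pt "0 0 0 0 0 0 0.3" --pt "0 0 0 0 0 0 0.3"

```text
clock: 9.12
eef_pos: [0.5031, 0.2522, 0.1303]
tool_rot: [0.389, 0.59, -0.388, 0.591]
ft_force: [0.1, 0.9, -0.1]
grip_width: 0.0541
```

Call:
play_rows --pt "1 0 0 0 0 0 0.3" --pt "1 0 0 0 0 0 0.3" --pt "1 0 0 0 0 0 0.3" --pt "0 0 0 0 0 0 0.3" --pt "0 0 0 0 0 0 0.3"

```text
clock: 9.53
eef_pos: [0.5023, 0.2519, 0.1263]
tool_rot: [0.389, 0.591, -0.389, 0.591]
ft_force: [-0.2, 0.3, -0.7]
grip_width: 0.0543
```

Call:
play_rows --pt "1 0 0 0 0 0 0.3" --pt "1 0 0 0 0 0 0.3" --pt "0 0 0 0 0 0 0.3" --pt "0 0 0 0 0 0 0.3"

```text
clock: 9.87
eef_pos: [0.5023, 0.2518, 0.1242]
tool_rot: [0.389, 0.591, -0.389, 0.591]
ft_force: [0.4, 0.1, -1.5]
grip_width: 0.0539
```

Call:
play_rows --pt "1 0 0 0 0 0 0.3" --pt "0 0 0 0 0 0 0.3" --pt "0 0 0 0 0 0 0.3"

```text
clock: 10.12
eef_pos: [0.5024, 0.2519, 0.1232]
tool_rot: [0.389, 0.591, -0.389, 0.591]
ft_force: [0.0, -0.1, 0.3]
grip_width: 0.054
```

Call:
play_rows --pt "0.6 0 0 0 0 0 0.3" --pt "0 0 0 0 0 0 0.3" --pt "0 0 0 0 0 0 0.3"

```text
clock: 10.37
eef_pos: [0.5024, 0.2519, 0.1227]
tool_rot: [0.389, 0.591, -0.389, 0.591]
ft_force: [-0.7, -0.4, -0.6]
grip_width: 0.0543
```

Call:
play_rows --pt "0.5 0 0 0 0 0 0.3" --pt "0 0 0 0 0 0 0.3" --pt "0 0 0 0 0 0 0.3"

```text
clock: 10.62
eef_pos: [0.5025, 0.2519, 0.1223]
tool_rot: [0.389, 0.591, -0.389, 0.591]
ft_force: [-0.2, -0.3, -0.4]
grip_width: 0.0542
```

Call:
play_rows --pt "0.5 0 0 0 0 0 0.3" --pt "0 0 0 0 0 0 0.3" --pt "0 0 0 0 0 0 0.3"

```text
clock: 10.87
eef_pos: [0.5025, 0.2519, 0.1222]
tool_rot: [0.389, 0.591, -0.389, 0.591]
ft_force: [-1.2, -0.4, 2.6]
grip_width: 0.0543
```

Contact: 2.6 N, and the downward motion has stopped. I'll open gently.

Call:
play_rows --pt "0 0 0 0 0 0 -0.2" --pt "0 0 0 0 0 0 -0.27" --pt "0 0 0 0 0 0 -0.32" --pt "0 0 0 0 0 0 -0.37" --pt "0 0 0 0 0 0 -0.42" --pt "0 0 0 0 0 0 -0.5" --pt "0 0 0 0 0 0 -0.6" --pt "0 0 0 0 0 0 -0.6" --pt "0 0 0 0 0 0 -0.6"

```text
clock: 11.62
eef_pos: [0.5024, 0.2519, 0.1216]
tool_rot: [0.389, 0.591, -0.389, 0.591]
ft_force: [-0.3, -1.0, 0.8]
grip_width: 0.0684
```

Run:
```python
from h import *
o=get_obs(); print(o["eef_pos"],o["ft_force"],o["grip_width"],o["clock"])
c=camera("scene"); print(held(c,np.array([.502,.251]),.1,.16))
cv2.imwrite("pics/c4.png",cv2.resize(c["frame"][130:260,240:440,::-1],None,fx=3.5,fy=3.5,interpolation=2))
```

```text
[0.50239653 0.25189552 0.1216136 ] [-0.33311378 -0.95273802  0.75007031] 0.06840713832336873 11.6167
{'n': 463, 'L': array([-0.0807, -0.0757,  0.0621,  0.066 ]), 'W': array([-0.0244,  0.0314]), 'z': array([0.123 , 0.1336, 0.1376]), 'zneg': array([0.1238, 0.1341, 0.1381]), 'zpos': array([0.1293, 0.132 , 0.1354])}
```

View pics/c4.png

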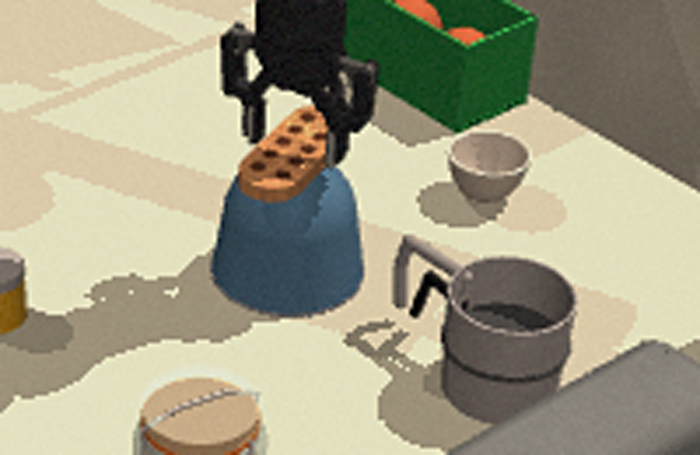

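The trivet sits on the dome, close to level, and the fingers are clear at 68 mm. I'll open fully, rise and retreat.

Call:
play_rows --pt "0 0 0 0 0 0 -0.8" --pt "0 0 0 0 0 0 -1" --pt "0 0 0 0 0 0 -1" --pt "-5 0 0 0 0 0 -1" --pt "-10 0 0 0 0 0 -1" --pt "-15 0 0 0 0 0 -1" --pt "-20 0 0 0 0 0 -1" --pt "-30 0 0 0 0 0 -1" --pt "-30 0 0 0 0 0 -1" --pt "-20 0 0 0 0 0 -1" --pt "0 -10 20 0 0 0 -1" --pt "0 -15 30 0 0 0 -1" --pt "0 -15 30 0 0 0 -1" --pt "0 -15 30 0 0 0 -1" --pt "0 -15 30 0 0 0 -1" --pt "0 -15 30 0 0 0 -1" --pt "0 -10 20 0 0 0 -1" --pt "0 0 0 0 0 0 -1" --pt "0 0 0 0 0 0 -1"

```text
clock: 13.25
eef_pos: [0.4905, 0.0388, 0.2529]
tool_rot: [0.39, 0.59, -0.389, 0.591]
ft_force: [0.5, 0.9, 0.1]
grip_width: 0.0856
```

Run:
```python
from h import *
o=get_obs(); print(o["eef_pos"],o["clock"])
for n in("top","scene"):
    c=camera(n); save(c,n+"5.png"); P=cloud(c); h=cv2.cvtColor(c["frame"],cv2.COLOR_RGB2HSV)
    print(n,held(c,np.array([.502,.251]),.1,.16))
    print("rect",orange(c,.502,.251,.1,.1,.16,.134))
    m=(h[...,0]<22)&(h[...,1]>70)&(np.hypot(P[...,0]-.502,P[...,1]-.251)<.085)&(P[...,2]>(.126 if n=="top" else .128))&(P[...,2]<.16)
    q=P[m]; a=np.linalg.lstsq(np.c_[q[:,:2]-[.502,.251],np.ones(len(q))],q[:,2],rcond=None)[0]
    print("slope deg along L,W",np.degrees([a[:2]@[-.393,.919],a[:2]@[.919,.393]]),a[2],len(q))
    for t in("bowl","trivet","sifter","tin","jar","saltpot"): print(t,[(np.round(d["centre"],3).tolist(),round(d["confidence"],2)) for d in pinpoint(t,c)[:1]])
s=camera("scene")["frame"][130:260,240:440,::-1]
cv2.imwrite("pics/c5.png",cv2.resize(s,None,fx=3.5,fy=3.5,interpolation=2))
```

```text
[0.49053928 0.03876837 0.25291529] 13.25
top {'n': 875, 'L': array([-0.0746, -0.0723,  0.0704,  0.0742]), 'W': array([-0.0266,  0.0285]), 'z': array([0.128 , 0.1347, 0.1391]), 'zneg': array([0.1307, 0.1366, 0.14  ]), 'zpos': array([0.129 , 0.1327, 0.1364])}
rect (((503.3323059082031, 250.23228454589844), (56.18605422973633, 149.04449462890625), 23.958824157714844), array([503.53549432, 250.36782095]), 860)
slope deg along L,W [-1.97064023 -1.21042028] 0.13459970461060594 863
bowl [([0.728, -0.287, -0.004], 0.66)]
trivet [([0.5, 0.252, 0.121], 0.67)]
sifter [([0.738, 0.287, -0.001], 0.77)]
tin [([0.396, 0.001, -0.0], 0.64)]
jar [([0.714, -0.016, 0.002], 0.95)]
saltpot [([0.528, 0.482, 0.005], 0.58)]
scene {'n': 555, 'L': array([-0.0804, -0.0748,  0.0725,  0.0833]), 'W': array([-0.0243,  0.0319]), 'z': array([0.1218, 0.1329, 0.1374]), 'zneg': array([0.1236, 0.1343, 0.1381]), 'zpos': array([0.1256, 0.1308, 0.1344])}
rect (((512.565185546875, 246.0355987548828), (63.027713775634766, 158.1505889892578), 22.455360412597656), array([512.8817566 , 244.12476684]), 552)
slope deg along L,W [-1.79367073 -1.38245321] 0.1333057893235634 485
bowl [([0.501, 0.253, 0.002], 0.85)]
trivet [([0.5, 0.253, 0.125], 0.62)]
sifter [([0.737, 0.287, 0.002], 0.84)]
tin [([0.4, 0.004, 0.001], 0.56)]
jar [([0.733, -0.281, -0.001], 0.37)]
saltpot [([0.529, 0.481, -0.001], 0.92)]
```

View pics/c5.png

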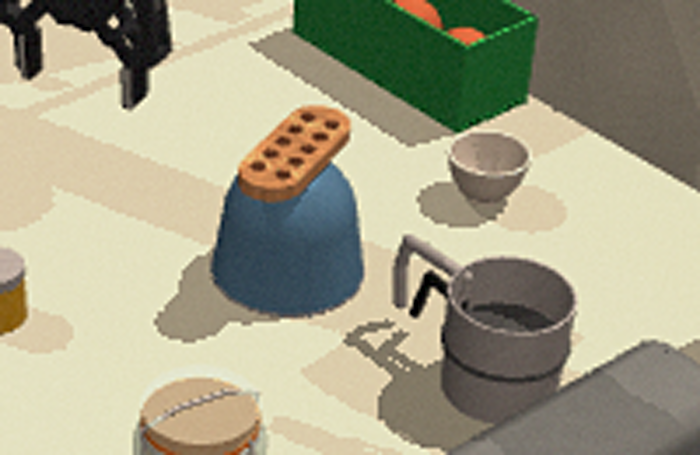

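View pics/top5.png

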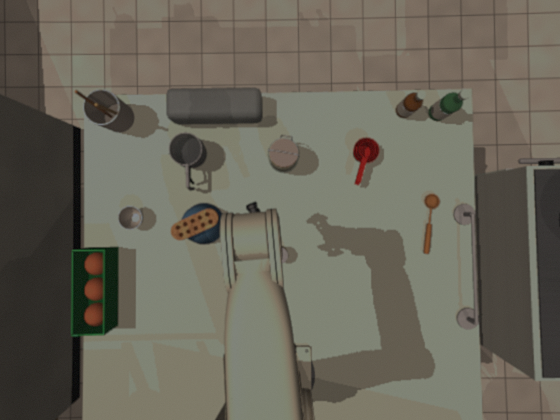

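The trivet balances on the bowl at (195,223) in the top picture, tilted about 2°. I'll wait a second, check that it stays, and hand in.

Call:
play_rows --pt "0 0 0 0 0 0 -1" --pt "0 0 0 0 0 0 -1" --pt "0 0 0 0 0 0 -1" --pt "0 0 0 0 0 0 -1" --pt "0 0 0 0 0 0 -1" --pt "0 0 0 0 0 0 -1" --pt "0 0 0 0 0 0 -1" --pt "0 0 0 0 0 0 -1" --pt "0 0 0 0 0 0 -1" --pt "0 0 0 0 0 0 -1" --pt "0 0 0 0 0 0 -1" --pt "0 0 0 0 0 0 -1"

```text
clock: 15.0
eef_pos: [0.4903, 0.0398, 0.2517]
tool_rot: [0.389, 0.591, -0.389, 0.591]
ft_force: [-0.7, 0.1, -1.2]
grip_width: 0.0852
```

Run:
```python
from h import *
c=camera("top"); r=held(c,np.array([.502,.251]),.1,.16); print(r, orange(c,.502,.251,.1,.1,.16,.134))
if abs(r["zneg"][1]-r["zpos"][1])<.008 and r["n"]>800: print("handing in", job_done())
```

```text
{'n': 867, 'L': array([-0.0739, -0.0721,  0.0713,  0.0749]), 'W': array([-0.0266,  0.0286]), 'z': array([0.1281, 0.1345, 0.1388]), 'zneg': array([0.1309, 0.136 , 0.1398]), 'zpos': array([0.1289, 0.133 , 0.1361])} (((503.43096923828125, 250.276123046875), (56.401973724365234, 149.04449462890625), 23.95882225036621), array([503.58520997, 250.41256362]), 862)
the job is handed in; nothing more can be done
handing in None
```

The trivet now balances by its middle on the upturned bowl, and I handed the job in at about 15 s of the 48 s allowed. I gripped it across its width and lowered it until the wrist read about 2.6 N of contact. Then I opened the gripper slowly and moved the arm clear.

- **Placing:** the last top-camera check puts the trivet's centre within about 1–2 mm of the top of the dome. It tilts about 2° and had not moved after more than a second of waiting.
- **Bowl:** it stands where it was, to within the networks' error of about 4 mm.
- **Other things:** the sifter, tin and salt bowl still measure at their starting places. The jar does too in the top view. The cups and spoon I only compared by eye in the top picture, and they look unmoved.
- **Disagreements:**
  - **Scene-camera outline:** it put the trivet about 9 mm farther off in x and 4 mm in y, because its outline takes in the visible side face. I relied on the top view.
  - **Network misreports:** in the last round the top view placed the bowl, and the scene view the jar, where the red cups stand. I disregarded both.

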